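Close the tub that holds the tape with its own clip lid

TASK

Two open tubs stand on letter scales that sink, each by its own unmarked distance, to a stop; one tub has the roll of blue tape in it, the other the stapler: look which. Put the lid of the tub's own colour on the tub with the tape and press it down by feel until both end clips have snapped over it and it lies fully home and level on the rim, never loading either scale with more than about 30 N. Leave the tub with the stapler open, its lid where it lies, and everything else on the table undisturbed.

Things in the scene. Friction and masses are not known exactly. Their poses are not given: they have to be found in the camera images.
- tub_green: open green tub, 150 (x) x 106 (y) x 75 mm, walls and floor 5 mm, fast on the platform of a grey letter scale (160 x 110 mm); pushed with a few N it sinks straight down, by an unmarked distance of up to 30 mm, to a stop. Origin: centre of its underside, 75 mm above the table unloaded; z up, x along the long side. Lid origin above the tub's: 62 mm loose on the clips, 47 mm fully home
- tub_orange: open orange tub, 150 (x) x 106 (y) x 75 mm, walls and floor 5 mm, fast on the platform of a grey letter scale (160 x 110 mm); pushed with a few N it sinks straight down, by an unmarked distance of up to 30 mm, to a stop. Origin: centre of its underside, 75 mm above the table unloaded; z up, x along the long side. Lid origin above the tub's: 62 mm loose on the clips, 47 mm fully home
- green_frame (a point): top of the green tub's weigh frame, a dark disc 48 mm across under the platform, 38 mm above the table; it sags by 2.2 mm when the scale is pushed down with about 42 N
- orange_frame (a point): top of the orange tub's weigh frame, a dark disc 48 mm across under the platform, 38 mm above the table; it sags by 2.2 mm when the scale is pushed down with about 42 N
- green_clip (a point): axis of the green tub's clip at its +x end (80.5 mm from the centre, 84 mm above the underside; the -x end has its mirror image): a rounded white bar, 16 mm thick, 60 mm long along y. Its lip reaches 2.5 mm over the lid's end; pushing the lid down (about 7 to 12 N an end) shoves it outwards and it springs back over the plate
- orange_clip (a point): axis of the orange tub's clip at its +x end (80.5 mm from the centre, 84 mm above the underside; the -x end has its mirror image): a rounded white bar, 16 mm thick, 60 mm long along y. Its lip reaches 2.5 mm over the lid's end; pushing the lid down (about 7 to 12 N an end) shoves it outwards and it springs back over the plate
- lid_green: loose green lid, 120 g: plate 150 (x) x 110 (y) x 5 mm, top at z = 33 mm; plug beneath 136 x 88 mm, 28 mm deep (lowest 8 mm bevelled to 126 x 80), 2 mm play in x, 4 in y in the tub's mouth; white handle bar at the centre, 54 (x) x 14 (y) mm, top at z = 63 mm; flat white press patches at x = +-52 mm. Origin: centre of the plug's underside, z up, x along the long side. Fits either way round
- lid_orange: loose orange lid, 120 g: plate 150 (x) x 110 (y) x 5 mm, top at z = 33 mm; plug beneath 136 x 88 mm, 28 mm deep (lowest 8 mm bevelled to 126 x 80), 2 mm play in x, 4 in y in the tub's mouth; white handle bar at the centre, 54 (x) x 14 (y) mm, top at z = 63 mm; flat white press patches at x = +-52 mm. Origin: centre of the plug's underside, z up, x along the long side. Fits either way round
- tape: roll of blue tape on a cardboard core, 70 mm across, 40 mm high, lying flat in one of the tubs; origin at the centre of its underside
- stapler: small red and black stapler, 74 x 34 x 38 mm, in the other tub; origin at the centre of its underside
- bowl: bystander: silver bowl, 150 mm across, 85 mm high; origin at the centre of its underside
- mug: bystander: white mug, 80 mm across, 90 mm high; origin at the centre of its underside
- pen_cup: bystander: black cup of pens, 76 mm across, 155 mm high with the pens; origin at the centre of its underside
- calculator: bystander: grey desk calculator, 150 x 100 x 19 mm; origin at the centre of its underside
- stamp: bystander: hand stamp, 60 x 40 mm, 85 mm high; origin at the centre of its underside
- note_pad: bystander: yellow block of notes, 76 x 76 x 30 mm; origin at the centre of its underside
There are look-alikes about, which are no part of the job. What is shaped like the part that bears tub_orange but pink or purple is not meant.

How it is judged:
By the outcome, as a careful person would: the job done as asked, in the order asked, and still so for the second after the job is handed in, with the robot touching nothing.
It also fails if it takes over 58 s, if anything falls off the work surface, if the arm or the gripper's body presses on something with over 40 N, if the wrist force passes 120 N, or if a joint passes its speed limit or range.

ROBOT

A 7-joint arm with a two-finger parallel gripper is mounted at the origin on the work surface. World frame = base frame: x ahead of the robot, y to its left, z up, the work surface at z = 0. Lengths are in mm, angles in rad, forces in N, time in s.
With the tool pointing down it reaches from about 400 to 850 mm from the base axis. Payload 4.5 kg.
Tool frame: the origin (TCP) lies midway between the tips of the shut fingers; the grasp point (between the pads) lies 19 mm behind it (tcp_to_grasp is the distance from the TCP to the grasp point, in mm); z points along the fingers, y is the line along which they close (so a half turn about z gives the same grasp; the last joint's range is limited). The gripper opens to 88 mm and grips with 3 to 60 N. Pads are 18 mm wide; open, the fingers measure 123 mm over their backs; the gripper's body (75 mm by 187 mm) begins 45 mm behind the grasp point.
Start: joints at [-1.313, 0.689, -0.195, 1.565, 0.157, 0.902, -0.215], TCP at [138.688, 609.444, 207.443] pointing down, gripper open.
Joint ranges: [-3.01, 3.01], [-0.46, 2.08], [-1.47, 1.51], [0.13, 2.56], [-1, 4.14], [0.04, 2.09], [-2.66, 2.66]. Speed limits (rad/s): [2.57, 2.57, 3.14, 3.14, 3.14, 3.14, 3.14].

INTERFACE

Orientations are given as a unit quaternion [x, y, z, w].
In Python, from cell import get_obs, camera, finish_job, cut_out, landmark_of, tcp_to_grasp gives the robot as it stands. The module is installed in compiled form; this text tells all that it offers.
- The arm moves only by the shell command python3 -m jog 'ROWS' [OPENING] [FORCE]. ROWS is JSON, a list that holds one entry, the list of rows, each a list of 6 numbers: the shift along the tool's x, y, z in units of 0.3 m (1.0 is 0.3 m), then the turn, a rotation vector about the tool's x, y, z in units of 45 degrees (1.0 is 45 degrees). A call has 1 to 20 rows; each row is the pose to reach, as a shift and turn from the pose commanded when the call began, along the tool's axes at that moment; what a row does not reach only later rows make up. A row lasts 1/8 s, in which the tool goes at most 62.5 mm and 10.7 degrees, less where a joint would pass 70% of its speed; a pose out of reach is approached as far as the arm can. A call with a number of a shift or a turn outside -1 to 1 is refused whole. A call with a gripper value outside its range is refused whole. OPENING is the opening, from 0 (shut) to 1 (fully open), set as the call begins (- or left out, the last holds). The fingers move at their own pace and stop on an object; FORCE is the grip in N (left out, the last holds). Time passes only in rows, so rows that repeat a pose let the fingers close. It gives the time, the measured TCP pose, the force, the opening and the grip force at its end, in the units of the state.
- get_obs(): the state, without advancing time (a new reading comes with each control period).
- camera(name): name is "scene" or "top" or "wrist"; returns a dict with "img" (480x640x3 uint8, red, green, blue), "fov_y" (degrees; the focal length in pixels is half the picture's height over the tangent of half this angle, whatever the lens; pixels are square), "cx", "cy" (the principal point, pixels), "R" (3x3) and "t" (3): a world point X has camera coordinates R X + t. Camera axes: x right, y down, z forward; pixel columns grow to the right and rows downward; lengths in mm; the calibration is good to about 2 mm. A picture is of the moment at which its call begins. There is no depth.
- finish_job(): hands the job in; it is judged then, once.
Trained networks look in a picture, given as the dict that the camera call returned (one of the last four; its "shot" number tells which), for a name from the list of things; names that differ only in an ending like _2 or _b are one class to them, and where a whole thing is asked for, a point or a joint stands for the part that bears it (a point fixed in the world has none). Each returns a list of dicts, best first, with "confidence" (0 to 1); they miss things now and then, are a little off and sometimes report something else, mostly with a low value. They report only what shows in the picture. A call takes as long as a camera call. They do not tell look-alikes from the thing itself.
- cut_out(thing, picture): "region" (480x640 bool, what is visible of it) and "bbox" ([left, top, width, height] in pixels, round what is visible of it).
- landmark_of(thing, picture): "uv" ([column, row] in pixels: a listed point, or the origin of a listed thing).
The state is a dict: "time": time; "qpos": joint angles; "joint_vel": joint speeds; "joint_efforts": joint torques, N m; "tcp_pos": TCP position; "tool_rot": TCP orientation; "ft_force": force on the tool from outside, world axes, zero at the start; "torque": the same for the moment, N m; "gripper_width": finger opening in mm; "grip_force": force on a finger pad.
Only numpy, scipy, OpenCV 4.12 (cv2) and the standard library are available. Lean on these libraries where they do the work, as an engineer would, in place of code of your own. Each camera call takes 0.05 s, during which the arm holds its last target. There are 200 camera calls.

## Working session

There is one attempt and no reset: what is moved stays moved. The work goes in short steps, Python scripts to look and compute and a shell command to move; the robot and the scene stay as the last step left them, time stands still between calls to the robot, and variables do not carry over. Pictures are saved under pics/ and viewed, at most 10 in all, crops included, and the job is handed in when it is done.

```bash
mkdir -p pics; ls; cat > h.py <<'E'
import numpy as np, cv2
from cell import *
def ray(p,uv):
    f=240/np.tan(np.radians(p["fov_y"])/2); R=np.array(p["R"]); t=np.array(p["t"])
    d=R.T@np.array([(uv[0]-p["cx"])/f,(uv[1]-p["cy"])/f,1]); return -R.T@t,d
def at_z(p,uv,z):
    c,d=ray(p,uv); return (c+d*(z-c[2])/d[2])
def proj(p,X):
    f=240/np.tan(np.radians(p["fov_y"])/2); q=np.array(p["R"])@np.array(X,float)+np.array(p["t"])
    return np.array([f*q[0]/q[2]+p["cx"],f*q[1]/q[2]+p["cy"]])
def save(n,img): cv2.imwrite("pics/"+n,np.ascontiguousarray(img[...,::-1]))
E
python3 - <<'E'
from h import *
ps={n:camera(n) for n in("top","scene")}
Z=dict(tub_green=75,tub_orange=75,lid_green=0,lid_orange=0)
im=np.hstack([cv2.resize(ps[n]["img"],(400,300)) for n in ps])
for n,p in ps.items():
    save(n+"0.png",p["img"]); print(n,p["fov_y"],p["cx"],p["cy"],ray(p,(320,240))[0].round())
    for th in "tub_green tub_orange lid_green lid_orange tape stapler bowl mug pen_cup calculator stamp note_pad green_frame orange_frame green_clip orange_clip".split():
        for d in landmark_of(th,p)[:3]:
            z={'tub_green':75,'tub_orange':75,'tape':80,'stapler':80,'green_frame':38,'orange_frame':38,'green_clip':159,'orange_clip':159}.get(th,0)
            print(n,th,np.round(d["uv"]),round(d["confidence"],2),at_z(p,d["uv"],z).round()[:2])
o=get_obs();print(o["tool_rot"],o["time"],o["ft_force"])
E
```

```text
pics
top 48.76183571117893 314.5228938074025 238.53775665040595 [ 256.  -78. 1565.]
top tub_green [239. 246.] 0.6 [566. 129.]
top tub_green [401. 208.] 0.57 [ 676. -343.]
top tub_green [331. 246.] 0.27 [ 564. -137.]
top tub_orange [424. 334.] 0.84 [ 313. -391.]
top tub_orange [481. 261.] 0.77 [ 517. -565.]
top tub_orange [329. 247.] 0.61 [ 562. -130.]
top lid_green [179. 267.] 0.63 [520. 315.]
top lid_orange [396. 262.] 0.58 [ 527. -331.]
top lid_orange [331. 214.] 0.33 [ 680. -140.]
top tape [327. 243.] 0.75 [ 571. -125.]
top tape [331. 246.] 0.46 [ 562. -135.]
top stapler [236. 242.] 0.75 [578. 138.]
top stapler [172. 204.] 0.4 [690. 325.]
top bowl [304. 172.] 0.58 [814. -58.]
top bowl [327. 242.] 0.28 [ 593. -126.]
top pen_cup [402. 206.] 0.73 [ 705. -359.]
top calculator [223. 183.] 0.78 [781. 194.]
top stamp [256. 311.] 0.75 [386.  84.]
top stamp [396. 261.] 0.65 [ 531. -332.]
top note_pad [329. 321.] 0.65 [ 355. -128.]
top green_frame [177. 269.] 0.47 [506. 313.]
top green_clip [228. 208.] 0.89 [657. 148.]
top green_clip [398. 262.] 0.42 [ 502. -313.]
top orange_clip [332. 214.
[... 787 characters left out ...]
. 325.] 0.59 [776. 209.]
scene stamp [372. 194.] 0.62 [367.  89.]
scene note_pad [297. 206.] 0.81 [ 368. -120.]
scene note_pad [355. 360.] 0.27 [815. -53.]
scene green_frame [409. 248.] 0.72 [569. 135.]
scene green_frame [408. 244.] 0.59 [558. 135.]
scene orange_frame [304. 260.] 0.88 [ 555. -131.]
scene orange_frame [130. 277.] 0.69 [ 529. -556.]
scene orange_frame [192. 195.] 0.58 [ 310. -395.]
scene green_clip [433. 251.] 0.78 [651. 152.]
scene orange_clip [117. 280.] 0.84 [ 598. -545.]
scene orange_clip [179. 193.] 0.83 [ 388. -404.]
scene orange_clip [307. 268.] 0.66 [ 641. -132.]
[ 1.11674044e-01  9.93744890e-01  4.34601924e-05 -3.48120628e-06] 1.7 [-0.125102    0.69931831 -0.25488454]
```

View pics/top0.png

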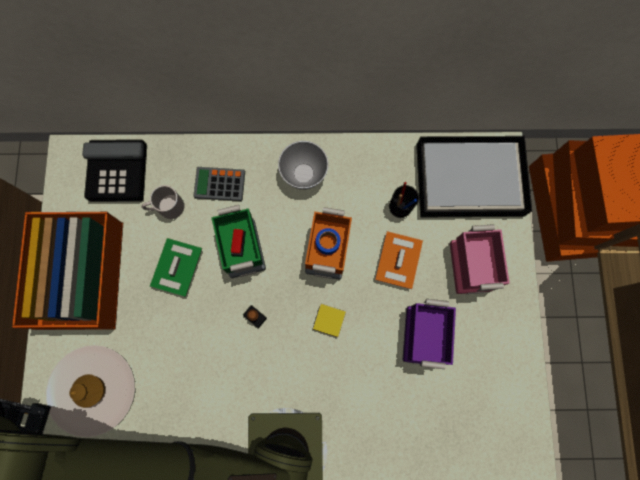

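View pics/scene0.png

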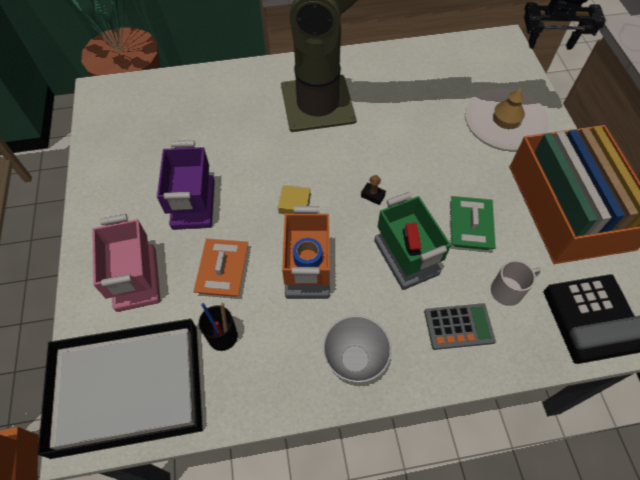

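The tape roll (blue ring) is in the orange tub, at top (328,243) and scene (307,255). The stapler is in the green tub, at top (238,243). Tub candidates in the top view are orange (328,246), pink (480,261) and purple (430,334). Only the first is orange and holds the tape. The lid to use is the orange one at top (400,261); the green one at (177,267) stays put.

```bash
cat >> h.py <<'E'
def orange(img,uv,r=45):
    hsv=cv2.cvtColor(img,cv2.COLOR_RGB2HSV); m=cv2.inRange(hsv,(5,130,60),(18,255,255))
    k=np.zeros_like(m); u,v=map(int,uv); k[max(0,v-r):v+r,max(0,u-r):u+r]=1
    m=m*k; n,l,s,c=cv2.connectedComponentsWithStats(m); i=1+np.argmax(s[1:,4]); return (l==i).astype(np.uint8)
def rect(p,m,z):
    c=max(cv2.findContours(m,cv2.RETR_EXTERNAL,cv2.CHAIN_APPROX_NONE)[0],key=cv2.contourArea)[:,0]
    w=np.array([at_z(p,q,z)[:2] for q in c],np.float32)
    (x,y),(a,b),an=cv2.minAreaRect(w)
    if a<b: a,b,an=b,a,an+90
    return np.round([x,y,a,b,(an+90)%180-90],1)
E
python3 - <<'E'
from h import *
p=camera("top"); s=camera("scene")
print("lid top",rect(p,orange(p["img"],(400,261)),33),"scene",rect(s,orange(s["img"],(222,268)),33))
print("tub top",rect(p,orange(p["img"],(328,245)),150))
save("crop.png",np.hstack([cv2.resize(p["img"][195:295,280:430],(450,300),interpolation=cv2.INTER_CUBIC),cv2.resize(s["img"][200:310,190:340],(409,300),interpolation=cv2.INTER_CUBIC)[:,:350]]))
for n,q in(("top",p),("scene",s)):
  for d in landmark_of("orange_clip",q)[:3]: print(n,at_z(q,d["uv"],159).round(1),d["confidence"])
w=camera("wrist"); c,d=ray(w,(320,240)); o=get_obs()
from scipy.spatial.transform import Rotation as Ro
T=Ro.from_quat(o["tool_rot"]).as_matrix(); print("cam in tool",T.T@(c-o["tcp_pos"]),T.T@d,w["fov_y"], "\n",T.round(3))
for x,y in((530,-332),): print("lid shift units",T.T@(np.array([x,y,300])-o["tcp_pos"])/300)
E
```

```text
lid top [ 530.4 -335.8  150.8  110.4  -15.2] scene [ 535.8 -334.4  151.4  109.5  -15.2]
tub top [ 563.2 -125.   153.3  106.3  -10. ]
top [ 392.8 -411.6  159. ] 0.78
top [ 598.1 -549.8  159. ] 0.64
top [ 630.1 -144.   159. ] 0.56
scene [ 393.5 -405.6  159. ] 0.94
scene [ 643.7 -137.6  159. ] 0.88
scene [ 600.5 -544.8  159. ] 0.59
cam in tool [  82.16301846   -0.62976121 -176.31060359] [-3.06713835e-01 -5.35159587e-04  9.51830689e-01] 63.39721395222653 
 [[-0.975  0.222 -0.   ]
 [ 0.222  0.975  0.   ]
 [ 0.     0.    -1.   ]]
lid shift units [-1.96831391 -2.77037969 -0.30875677]
```

View pics/crop.png

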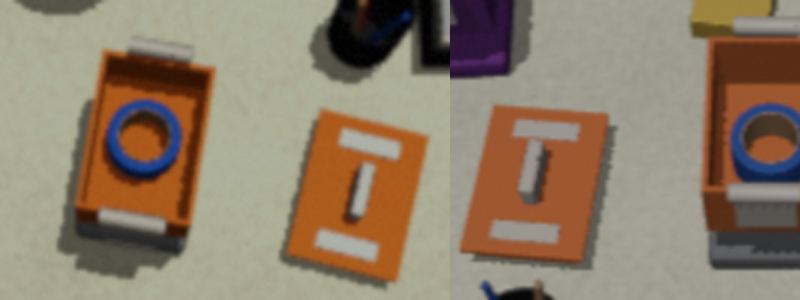

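The crop shows the orange tub with the blue tape in it and the orange lid with its white handle lying beside it, so both are confirmed. I'm moving towards the lid, swinging around the base at height.

```bash
python3 -m jog '[[[-0.15,-0.08,-0.1,0,0,0],[-0.35,-0.19,-0.25,0,0,0],[-0.55,-0.3,-0.31,0,0,0],[-0.75,-0.4,-0.31,0,0,0],[-0.94,-0.5,-0.31,0,0,0.05],[-0.94,-0.5,-0.31,0,0,0.05],[-0.94,-0.5,-0.31,0,0,0.05]]]' 0.5
python3 - <<'E'
from h import *
from scipy.spatial.transform import Rotation as Ro
o=get_obs();T=Ro.from_quat(o["tool_rot"]).as_matrix();print(T.round(3)[:,0],o["ft_force"])
for X in((430,100,300),(480,-180,300),(532,-335,280)): print(T.T@(np.array(X)-o["tcp_pos"])/300)
E
```

```text
time: 2.82
tcp_pos: [383.1, 398.1, 300.5]
tool_rot: [0.134, 0.991, -0.0, 0.001]
ft_force: [-1.1, 0.6, 0.8]
gripper_width: 44.0
grip_force: 0.0
[-0.964  0.266 -0.002] [-1.07729884  0.638773    0.80214619]
[-0.41507656 -0.9161552   0.00294062]
[-0.82410014 -1.771484    0.00405694]
[-1.12856383 -2.22336056  0.07145695]
```

```bash
python3 -m jog '[[[-0.08,-0.18,0,0,0,0],[-0.16,-0.38,0,0,0,0],[-0.25,-0.58,0,0,0,0],[-0.35,-0.78,0,0,0,0],[-0.41,-0.92,0,0,0,0],[-0.41,-0.92,0,0,0,0]]]'
python3 -m jog '[[[-0.08,-0.18,0,0,0,0],[-0.18,-0.38,0,0,0,0],[-0.28,-0.58,0,0,0,0],[-0.38,-0.78,0,0,0,0],[-0.45,-0.95,0,0,0,0],[-0.45,-0.95,0,0,0,0]]]'
python3 - <<'E'
from h import *
from scipy.spatial.transform import Rotation as Ro
o=get_obs();T=Ro.from_quat(o["tool_rot"]).as_matrix();print(T.round(3)[:,0],o["tcp_pos"])
for X in((565,-127,300),(532,-335,280)): print(T.T@(np.array(X)-o["tcp_pos"])/300)
w=camera("wrist"); save("w1.png",w["img"]); print(proj(w,(563,-125,150)),proj(w,(532,-335,33)))
E
```

```text
time: 3.58
tcp_pos: [427.4, 98.9, 300.4]
tool_rot: [0.134, 0.991, -0.001, -0.0]
ft_force: [0.4, 0.8, -0.7]
gripper_width: 44.1
grip_force: 0.0
time: 4.32
tcp_pos: [484.4, -211.0, 300.0]
tool_rot: [0.134, 0.991, -0.001, 0.0]
ft_force: [-0.4, 0.7, 0.2]
gripper_width: 44.0
grip_force: 0.0
[-0.964  0.265 -0.001] [ 484.42551775 -211.02737215  300.03188967]
[-1.84892503e-01  3.41177296e-01 -9.48820450e-05]
[-0.26222152 -0.35647944  0.06736519]
[435.59028674 271.34099945] [232.81238303 253.95081916]
```

View pics/w1.png

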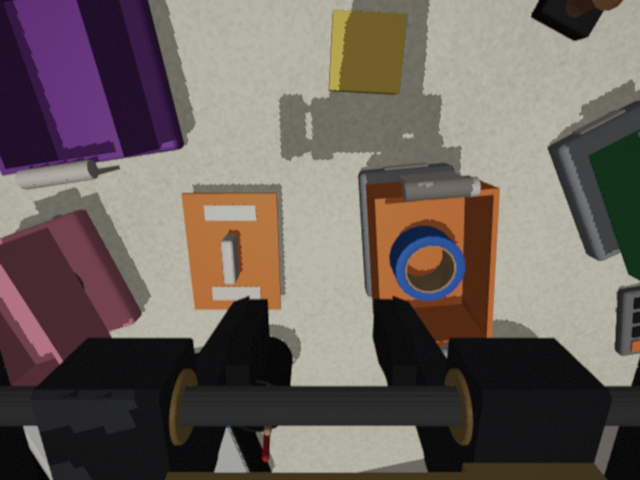

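The wrist view shows the orange lid at (232,250), with its handle at (230,258), and the orange tub at (435,255). I'm moving over the tub to get its pose square on, then going to the lid.

```bash
cp pics/w1.png pics/w1_copy.png; python3 - <<'E'
from h import *
w=camera("wrist"); print("lid wrist",rect(w,orange(w["img"],(232,250),70),33))
E
python3 -m jog '[[[-0.17,0.17,-0.1,0,0,0],[-0.34,0.34,-0.1,0,0,0],[-0.34,0.34,-0.1,0,0,0],[-0.34,0.34,-0.1,0,0,0]]]'
python3 - <<'E'
from h import *
w=camera("wrist"); save("w2.png",w["img"]); print(proj(w,(563,-125,150)))
o=get_obs();print(o["tcp_pos"])
E
```

```text
lid wrist [ 531.8 -334.1  149.2  109.1  -15.2]
time: 4.92
tcp_pos: [610.1, -129.9, 329.9]
tool_rot: [0.127, 0.992, 0.002, -0.0]
ft_force: [0.4, -0.7, -0.1]
gripper_width: 43.7
grip_force: 0.0
[312.27546182 155.98511688]
[ 608.70026443 -132.39048653  330.05168388]
```

View pics/w2.png

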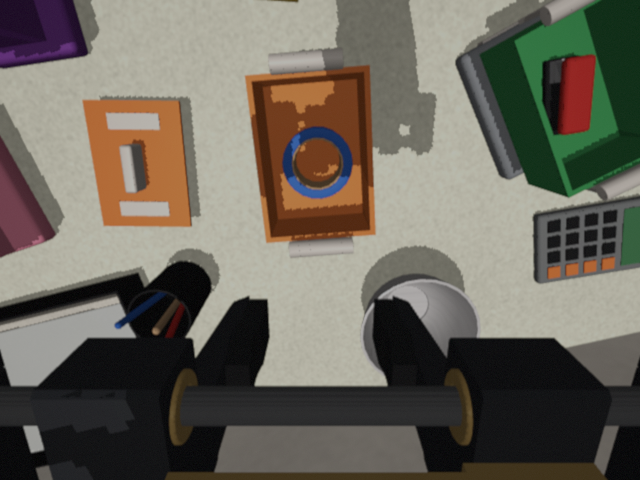

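The tub rim is fully visible, with corners near (247,75), (369,67), (375,233) and (267,242), and clips at (305,61) and (321,247). The lid is at (138,162). I'll fit both from here.

```bash
python3 - <<'E'
from h import *
from scipy.spatial.transform import Rotation as Ro
w=camera("wrist"); o=get_obs()
m=orange(w["img"],(310,155),95); print("tub",rect(w,m,150),"lid",rect(w,orange(w["img"],(138,162),80),33))
c=max(cv2.findContours(m,cv2.RETR_EXTERNAL,cv2.CHAIN_APPROX_NONE)[0],key=cv2.contourArea)
q=cv2.approxPolyDP(cv2.convexHull(c),8,True)[:,0]; Q=np.array([at_z(w,a,150)[:2] for a in q]); print(q.tolist(),Q.round(1).tolist(),Q.mean(0))
for d in landmark_of("orange_clip",w)[:3]: print("clip",d["uv"],at_z(w,d["uv"],159))
T=Ro.from_quat(o["tool_rot"]).as_matrix();print(o["tcp_pos"],T.round(4).tolist(),o["ft_force"],np.degrees(np.arctan2(-T[1,0],-T[0,0])))
for X in((532,-334.5,120),(532,-334.5,38)): print(T.T@(np.array(X)-o["tcp_pos"])/300)
print(tcp_to_grasp)
E
```

```text
tub [ 566.7 -124.3  149.   104.7  -10.1] lid [ 532.4 -333.7  148.   109.8  -15.2]
[[371, 66], [377, 234], [270, 242], [249, 78]] [[502.4, -60.6], [648.0, -86.9], [629.5, -188.4], [485.2, -162.6]] [ 566.26584221 -124.60751951]
clip [323.4, 250.5] [ 647.99298291 -140.06605138  159.        ]
[ 607.89504783 -134.23536442  330.1922901 ] [[-0.9663, 0.2572, -0.0013], [0.2572, 0.9663, 0.0006], [0.0014, 0.0002, -1.0]] [-0.94600215 -0.74797057 -0.48863705] -14.905862331003933
[ 0.07174967 -0.71029582  0.70060804]
[ 0.07135717 -0.71034843  0.97394108]
18.700000000000003
```

```bash
python3 -m jog '[[[0.02,-0.18,0,0,0,0],[0.04,-0.38,0.05,0,0,0],[0.06,-0.58,0.2,0,0,0],[0.07,-0.71,0.35,0,0,0],[0.07,-0.71,0.5,0,0,0],[0.07,-0.71,0.6,0,0,0],[0.07,-0.71,0.6,0,0,0],[0.07,-0.71,0.6,0,0,0]]]'
python3 - <<'E'
from h import *
from scipy.spatial.transform import Rotation as Ro
w=camera("wrist"); o=get_obs(); T=Ro.from_quat(o["tool_rot"]).as_matrix()
u=proj(w,(532,-334,33)); print(u); m=orange(w["img"],u,160); print("lid",rect(w,m,33))
# handle: white pixels near centre, top at z=63
hsv=cv2.cvtColor(w["img"],cv2.COLOR_RGB2HSV); hm=cv2.inRange(hsv,(0,0,110),(180,60,255))
uh=proj(w,(532,-334,63)); n,l,s,c=cv2.connectedComponentsWithStats(hm); i=l[int(uh[1]),int(uh[0])]; print(i,s[i],at_z(w,c[i],55),rect(w,(l==i).astype(np.uint8),55) if i else "")
print(o["tcp_pos"],np.degrees(np.arctan2(-T[1,0],-T[0,0])))
for X in((532,-334,38),): print(T.T@(np.array(X)-o["tcp_pos"])/300)
save("w3.png",w["img"])
E
```

```text
time: 6.08
tcp_pos: [533.5, -336.9, 152.1]
tool_rot: [0.131, 0.991, -0.0, 0.001]
ft_force: [0.0, -0.6, -0.0]
gripper_width: 44.1
grip_force: 0.0
[324.22915221 221.20959773]
lid [ 532.4 -335.3  149.   109.   -15.1]
197 [314 226  19  41 744] [ 544.17653812 -338.55212162   55.        ] [ 544.6 -338.5   31.5   13.4  -15.4]
[ 533.9508644  -337.00112191  152.4425128 ] -15.079135765225054
[0.01013654 0.00825759 0.38143759]
```

View pics/w3.png

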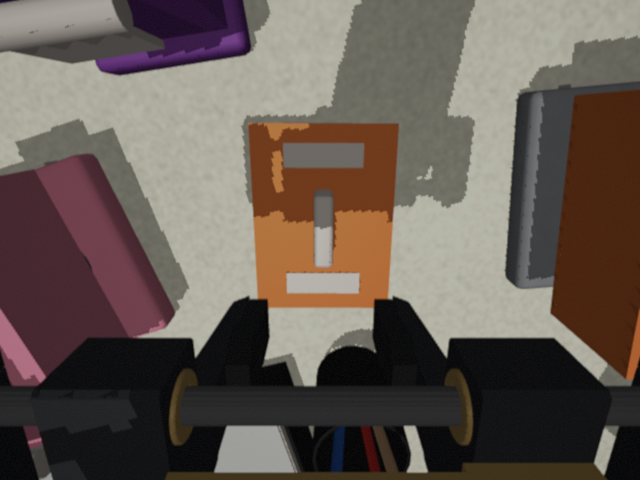

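The lid lies square between the open fingers, with its handle at (323,228), so I'm going down and gripping it.

```bash
python3 -m jog '[[[0.007,0.005,0.15,0,0,0],[0.007,0.005,0.28,0,0,0],[0.007,0.005,0.35,0,0,0],[0.007,0.005,0.38,0,0,0],[0.007,0.005,0.38,0,0,0],[0.007,0.005,0.38,0,0,0]]]'
python3 -m jog '[[[0,0,0,0,0,0],[0,0,0,0,0,0],[0,0,0,0,0,0],[0,0,0,0,0,0],[0,0,0,0,0,0],[0,0,0,0,0,0]]]' 0 50
python3 -m jog '[[[0,0,-0.05,0,0,0],[0,0,-0.2,0,0,0],[0,0,-0.4,0,0,0],[0,0,-0.6,0,0,0],[0,0,-0.65,0,0,0],[0,0,-0.65,0,0,0],[0,0,-0.65,0,0,0]]]'
python3 - <<'E'
from h import *
from scipy.spatial.transform import Rotation as Ro
o=get_obs(); T=Ro.from_quat(o["tool_rot"]).as_matrix(); print(o["tcp_pos"],np.degrees(np.arctan2(-T[1,0],-T[0,0])),o["ft_force"],o["grip_force"])
w=camera("wrist"); z=o["tcp_pos"][2]-38.5+33; u=proj(w,(*o["tcp_pos"][:2],z)); m=orange(w["img"],u,220); print("lid in hand",rect(w,m,z),u)
for X in((566.5,-124.5,240),): print(T.T@(np.array(X)-o["tcp_pos"])/300)
E
```

```text
time: 6.88
tcp_pos: [532.4, -335.0, 37.9]
tool_rot: [0.131, 0.991, -0.0, 0.001]
ft_force: [0.4, 0.1, -0.4]
gripper_width: 43.8
grip_force: 0.0
time: 7.62
tcp_pos: [531.3, -334.4, 36.3]
tool_rot: [0.131, 0.991, 0.0, -0.0]
ft_force: [0.4, -0.2, 0.1]
gripper_width: 0.2
grip_force: 0.0
time: 8.5
tcp_pos: [530.1, -333.7, 229.6]
tool_rot: [0.131, 0.991, 0.001, -0.002]
ft_force: [0.2, -0.3, -0.8]
gripper_width: 0.4
grip_force: 0.0
[ 530.12122413 -333.73299414  229.62424086] -15.057965815692835 [ 0.23706191 -0.29496462 -0.7849387 ] 0.0
lid in hand [ 490.9 -323.9   72.1   52.9  -15.2] [321.54467315 283.93603388]
[ 0.06421731  0.70503055 -0.03370501]
```

```bash
python3 - <<'E'
from h import *
w=camera("wrist"); s=camera("scene"); o=get_obs()
save("w4.png",np.hstack([cv2.resize(w["img"],(400,300)),cv2.resize(s["img"][180:330,150:350],(400,300))]))
print(o["tcp_pos"],proj(w,o["tcp_pos"]),proj(s,o["tcp_pos"]),proj(s,(532,-335,33)))
print(rect(w,orange(w["img"],proj(w,(532,-335,33)),150),33))
E
```

```text
[ 530.41792962 -333.89881902  229.56665749] [321.39230748 289.33626688] [206.05644458 222.48575652] [220.85432411 265.08540817]
[ 532.4 -335.   147.6  108.5  -15.2]
```

View pics/w4.png

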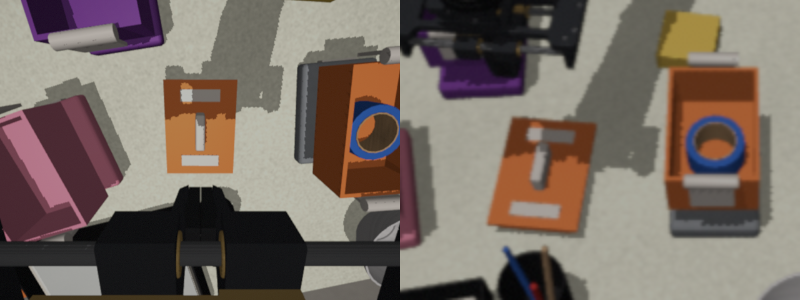

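The fingers closed on nothing, and the lid hasn't moved. In the wrist pictures the fingertips look about 30 mm short of the reported TCP (they span 108 px at a 44 mm opening), so they probably closed above the handle. I'll reopen, go down again, and find the plate by touch.

```bash
J="python3 -m jog"; python3 -m jog '[[[-0.005,0.005,0.2,0,0,0],[-0.005,0.005,0.4,0,0,0],[-0.005,0.005,0.55,0,0,0],[-0.005,0.005,0.63,0,0,0],[-0.005,0.005,0.635,0,0,0],[-0.005,0.005,0.635,0,0,0]]]' 0.5 50
python3 -m jog '[[[0,0,0.01,0,0,0],[0,0,0.02,0,0,0],[0,0,0.03,0,0,0],[0,0,0.03,0,0,0]]]'
python3 -m jog '[[[0,0,0.01,0,0,0],[0,0,0.02,0,0,0],[0,0,0.02,0,0,0]]]'
```

```text
time: 9.4
tcp_pos: [533.6, -333.6, 41.3]
tool_rot: [0.131, 0.991, -0.0, 0.0]
ft_force: [-0.5, 0.3, -0.5]
gripper_width: 43.9
grip_force: 0.0
time: 9.9
tcp_pos: [533.0, -333.3, 31.8]
tool_rot: [0.131, 0.991, 0.0, -0.0]
ft_force: [0.7, 0.3, 0.1]
gripper_width: 44.0
grip_force: 0.0
time: 10.28
tcp_pos: [532.9, -333.2, 25.5]
tool_rot: [0.131, 0.991, 0.0, -0.0]
ft_force: [-0.4, -0.5, 0.6]
gripper_width: 44.0
grip_force: 0.0
```

The TCP reads 25 mm, below the plate top at 33, with no contact, so the reported TCP does lie beyond the real tips. I'm continuing by feel.

```bash
python3 -m jog '[[[0,0,0.01,0,0,0],[0,0,0.02,0,0,0],[0,0,0.02,0,0,0]]]' | grep -E "tcp|ft"
python3 -m jog '[[[0,0,0.01,0,0,0],[0,0,0.02,0,0,0],[0,0,0.02,0,0,0]]]'| grep -E "tcp|ft"
```

```text
tcp_pos: [533.0, -333.2, 19.5]
ft_force: [-0.5, -0.1, -0.7]
tcp_pos: [533.0, -333.2, 13.5]
ft_force: [0.8, 0.5, -0.4]
```

```bash
python3 -m jog '[[[0,0,0.01,0,0,0],[0,0,0.01,0,0,0]]]'| grep -E "tcp|ft"
python3 - <<'E'
from h import *
w=camera("wrist"); s=camera("scene"); o=get_obs()
print(o["tcp_pos"],proj(s,o["tcp_pos"]))
u,v=map(int,proj(s,o["tcp_pos"]))
save("w5.png",np.hstack([cv2.resize(w["img"],(400,300)),cv2.resize(s["img"][v-75:v+45,u-80:u+80],(400,300),interpolation=cv2.INTER_CUBIC)]))
E
```

```text
tcp_pos: [533.0, -333.3, 10.7]
ft_force: [-0.3, -0.4, 0.9]
[ 533.13621574 -333.3428014    10.83841909] [223.02374462 269.427473  ]
```

View pics/w5.png

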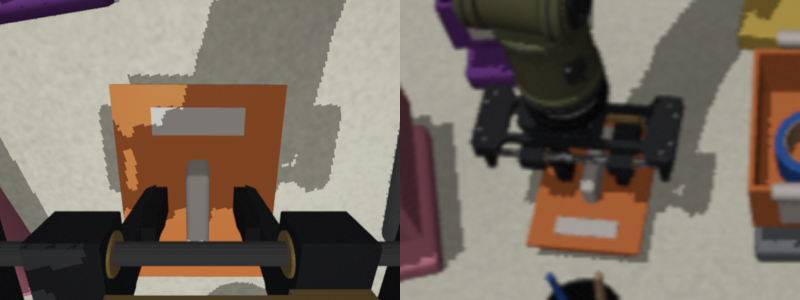

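The fingers now straddle the white handle bar (wrist crop (197,200)). I'll go 4 mm lower, then grip.

```bash
python3 -m jog '[[[0,0,0.007,0,0,0],[0,0,0.014,0,0,0],[0,0,0.014,0,0,0]]]'| grep -E "tcp|ft"
python3 -m jog '[[[0,0,0,0,0,0],[0,0,0,0,0,0],[0,0,0,0,0,0],[0,0,0,0,0,0],[0,0,0,0,0,0]]]' 0 50
```

```text
tcp_pos: [533.0, -333.3, 6.4]
ft_force: [-0.6, 0.4, 0.8]
time: 12.38
tcp_pos: [533.2, -333.5, 6.7]
tool_rot: [0.131, 0.991, -0.0, 0.0]
ft_force: [0.6, 0.4, 0.5]
gripper_width: 13.4
grip_force: 50.0
```

```bash
python3 -m jog '[[[0,0,-0.05,0,0,0],[0,0,-0.2,0,0,0],[0,0,-0.4,0,0,0],[0,0,-0.6,0,0,0],[0,0,-0.65,0,0,0],[0,0,-0.65,0,0,0],[0,0,-0.65,0,0,0],[0,0,-0.65,0,0,0]]]'
python3 - <<'E'
from h import *
from scipy.spatial.transform import Rotation as Ro
o=get_obs(); T=Ro.from_quat(o["tool_rot"]).as_matrix(); print(np.degrees(np.arctan2(-T[1,0],-T[0,0])))
w=camera("wrist"); o=get_obs(); z=o["tcp_pos"][2]-6.7+33; u=proj(w,(*o["tcp_pos"][:2],z)); 
m=orange(w["img"],(320,200),230); print("lid in hand",rect(w,m,z),u,o["tcp_pos"])
c=max(cv2.findContours(m,cv2.RETR_EXTERNAL,cv2.CHAIN_APPROX_NONE)[0],key=cv2.contourArea)
q=cv2.approxPolyDP(cv2.convexHull(c),8,True)[:,0]; print([(a.tolist(),at_z(w,a,z)[:2].round(1).tolist()) for a in q])
print(T.T@(np.array((566.5,-124.5,o["tcp_pos"][2]))-o["tcp_pos"])/300)
E
```

```text
time: 13.38
tcp_pos: [532.1, -332.7, 199.6]
tool_rot: [0.131, 0.991, 0.001, -0.002]
ft_force: [0.1, -1.1, -1.2]
gripper_width: 13.8
grip_force: 50.0
-15.064223358751342
lid in hand [ 501.1 -325.   108.6   86.    74.8] [321.66645589 315.01771914] [ 532.29180155 -332.84449709  199.88105512]
[([465, 137], [474.4, -261.9]), ([443, 337], [556.8, -284.0]), ([198, 337], [528.5, -388.3]), ([176, 136], [446.0, -365.9])]
[0.07038758 0.70025111 0.00098558]
```

```bash
python3 -m jog '[[[0.01,0.1,0,0,0,-0.03],[0.03,0.28,0,0,0,-0.07],[0.05,0.46,0,0,0,-0.11],[0.06,0.62,0,0,0,-0.11],[0.07,0.70,0,0,0,-0.11],[0.07,0.70,0,0,0,-0.11],[0.07,0.70,0,0,0,-0.11],[0.07,0.70,0,0,0,-0.11],[0.07,0.70,0,0,0,-0.11]]]'
python3 - <<'E'
from h import *
from scipy.spatial.transform import Rotation as Ro
w=camera("wrist"); t=camera("top"); o=get_obs(); T=Ro.from_quat(o["tool_rot"]).as_matrix(); print(np.degrees(np.arctan2(-T[1,0],-T[0,0])),o["tcp_pos"],o["ft_force"])
print(T.T@(np.array((566.5,-124.5,150))-o["tcp_pos"]))
R=T[:2,:2]
for n,z in(("lid",226-0),("clip",159)): print(n,proj(w,(*(o["tcp_pos"][:2]+R@[75,0]),o["tcp_pos"][2]+26)),proj(w,(566.5-80.5*np.cos(.176),-124.5+80.5*np.sin(.176),159)))
save("w6.png",w["img"])
for d in landmark_of("orange_clip",w)[:3]: print(d["uv"],d["confidence"])
E
```

```text
time: 14.55
tcp_pos: [567.2, -126.6, 201.6]
tool_rot: [0.089, 0.996, -0.0, -0.0]
ft_force: [-0.3, 0.6, -1.1]
gripper_width: 13.7
grip_force: 50.0
-10.190777452166634 [ 567.36841426 -125.908999    201.66158728] [ 0.8898067   0.80833509 -2.12948038]
[ 1.10222864  1.2383383  51.66150048]
lid [323.36666581 134.82550975] [324.44614523 115.66824907]
clip [323.36666581 134.82550975] [324.44614523 115.66824907]
```

View pics/w6.png

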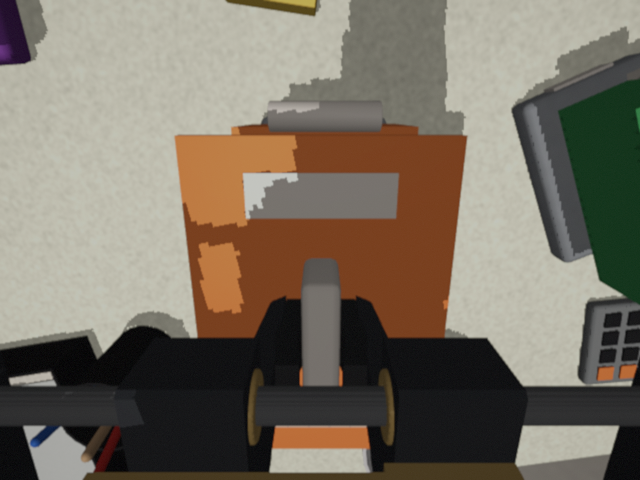

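The lid's end edge is at row 136, centred on column 321. The near clip is at (325,116), exactly where it was predicted, and the rim is centred on column 325. That needs a correction of about 1.4 mm in tool x and 2 mm in tool y. I'll make it while going down to just above the rim.

```bash
python3 -m jog '[[[0.005,0.007,0.03,0,0,0],[0.005,0.007,0.08,0,0,0],[0.005,0.007,0.12,0,0,0],[0.005,0.007,0.135,0,0,0],[0.005,0.007,0.135,0,0,0],[0.005,0.007,0.135,0,0,0]]]'
python3 - <<'E'
from h import *
w=camera("wrist"); o=get_obs(); print(o["tcp_pos"],o["ft_force"])
m=orange(w["img"],(320,200),230); g=cv2.cvtColor(w["img"],cv2.COLOR_RGB2HSV)
hm=cv2.inRange(g,(0,0,90),(180,50,255))[60:190,200:460]
n,l,s,c=cv2.connectedComponentsWithStats(hm)
for i in np.argsort(-s[1:,4])[:5]+1: print("white",s[i]+[200,60,0,0,0])
for r in (140,150,160,170,180,190): q=np.where(m[r])[0]; print(r,q.min() if len(q) else 0,q.max() if len(q) else 0)
print(proj(w,(566.5-80.5*np.cos(.176),-124.5+80.5*np.sin(.176),159)))
save("w7.png",w["img"])
E
```

```text
time: 15.45
tcp_pos: [566.8, -122.9, 161.5]
tool_rot: [0.088, 0.996, 0.0, 0.0]
ft_force: [0.1, 0.5, -0.7]
gripper_width: 13.2
grip_force: 50.0
[ 566.76860919 -122.87205588  161.59282609] [-0.72503836 -0.40645174 -0.81453198]
white [  200    60   260    75 18674]
white [ 243  173  155   17 2525]
140 176 466
150 177 464
160 178 463
170 179 462
180 180 461
190 181 460
[317.64671613 118.61480464]
```

```bash
python3 - <<'E'
from h import *
w=camera("wrist"); o=get_obs()
for f in ("orange_clip","tub_orange"):
  for d in cut_out(f,w)[:3]:
    R=d["region"]; print(f,d["bbox"],d["confidence"],R.sum(), [(r,np.where(R[r])[0].min(),np.where(R[r])[0].max()) for r in range(80,150,5) if R[r].any()])
# clip shade: compare with table
g=w["img"].astype(int)
for r in (85,95,105,115,125): print(r,[tuple(g[r,c]) for c in range(236,420,12)])
E
```

```text
orange_clip [207.3, 103.3, 224.7, 35.0] 0.64 5450 [(100, np.int64(250), np.int64(385)), (105, np.int64(248), np.int64(387)), (110, np.int64(247), np.int64(388)), (115, np.int64(247), np.int64(388)), (120, np.int64(247), np.int64(387)), (125, np.int64(247), np.int64(387)), (130, np.int64(214), np.int64(425)), (135, np.int64(387), np.int64(416))]
tub_orange [204.8, 97.3, 228.6, 38.1] 0.95 5484 [(100, np.int64(250), np.int64(385)), (105, np.int64(248), np.int64(387)), (110, np.int64(247), np.int64(388)), (115, np.int64(247), np.int64(388)), (120, np.int64(247), np.int64(388)), (125, np.int64(247), np.int64(387)), (130, np.int64(210), np.int64(423))]
85 [(np.int64(188), np.int64(186), np.int64(172)), (np.int64(190), np.int64(189), np.int64(174)), (np.int64(189), np.int64(187), np.int64(173)), (np.int64(190), np.int64(189), np.int64(175)), (np.int64(183), np.int64(182), np.int64(167)), (np.int64(183), np.int64(181), np.int64(167)), (np.int64(112), np.int64(109), np.int64(99)), (np.int64(112), np.int64(111), np.int64(101)), (np.int64(116), np.int64(115), np.int64(104)), (np.int64(116), np.
[... 2633 characters left out ...]
.int64(172), np.int64(166), np.int64(159)), (np.int64(145), np.int64(140), np.int64(134)), (np.int64(184), np.int64(178), np.int64(171)), (np.int64(146), np.int64(141), np.int64(135)), (np.int64(185), np.int64(179), np.int64(173)), (np.int64(108), np.int64(104), np.int64(100)), (np.int64(108), np.int64(104), np.int64(99)), (np.int64(109), np.int64(105), np.int64(100)), (np.int64(110), np.int64(105), np.int64(101)), (np.int64(111), np.int64(106), np.int64(102)), (np.int64(111), np.int64(107), np.int64(102)), (np.int64(111), np.int64(107), np.int64(103)), (np.int64(116), np.int64(114), np.int64(103)), (np.int64(115), np.int64(115), np.int64(104)), (np.int64(116), np.int64(114), np.int64(103))]
```

The clip is centred on column 317.5 and the lid on 321, so the lid is about 1.5 mm too far in +y. I'll correct that and go down by feel.

```bash
python3 -m jog '[[[0.001,-0.005,0,0,0,0],[0.001,-0.005,0.01,0,0,0],[0.001,-0.005,0.02,0,0,0],[0.001,-0.005,0.03,0,0,0],[0.001,-0.005,0.03,0,0,0]]]' | grep -E "time|tcp|ft"
python3 -m jog '[[[0,0,0.007,0,0,0],[0,0,0.013,0,0,0],[0,0,0.013,0,0,0]]]' | grep -E "time|tcp|ft"
```

```text
time: 16.27
tcp_pos: [565.6, -124.2, 151.8]
ft_force: [-0.4, 0.3, -1.1]
time: 16.65
tcp_pos: [565.7, -124.2, 148.1]
ft_force: [-1.1, -0.4, -1.8]
```

```bash
python3 -m jog '[[[0,0,0.007,0,0,0],[0,0,0.013,0,0,0],[0,0,0.013,0,0,0]]]' | grep -E "time|tcp|ft"
python3 -m jog '[[[0,0,0.007,0,0,0],[0,0,0.013,0,0,0],[0,0,0.013,0,0,0]]]' | grep -E "time|tcp|ft"
python3 - <<'E'
from h import *
w=camera("wrist");o=get_obs();print(o["ft_force"],o["torque"],[ (r,) for r in ()])
for d in cut_out("tub_orange",w)[:1]: print(d["bbox"],d["confidence"])
for d in landmark_of("orange_clip",w)[:2]: print(d["uv"],d["confidence"])
print(proj(w,(566.5-80.5*np.cos(.176),-124.5+80.5*np.sin(.176),159)))
E
```

```text
time: 17.02
tcp_pos: [565.9, -124.2, 144.3]
ft_force: [0.0, -0.3, -0.9]
time: 17.4
tcp_pos: [566.3, -124.3, 140.6]
ft_force: [0.4, -0.1, 1.4]
[ 1.18410677 -0.8280723   1.6108816 ] [-0.03655345 -0.13909695  0.00136137] []
[206.6, 94.4, 233.4, 364.1] 0.77
[321.3, 443.7] 0.56
[321.13552651 119.74797087]
```

There's first contact with the clips, with the force going from -1.2 N to +1.5 N. I'm continuing down in small steps while the scale sinks.

```bash
python3 -m jog '[[[0,0,0.005,0,0,0],[0,0,0.01,0,0,0],[0,0,0.01,0,0,0]]]' | grep -E "time|tcp|ft"
python3 -m jog '[[[0,0,0.005,0,0,0],[0,0,0.01,0,0,0],[0,0,0.01,0,0,0]]]' | grep -E "time|tcp|ft"
```

```text
time: 17.92
tcp_pos: [566.3, -124.3, 138.1]
ft_force: [0.5, 0.5, 6.5]
time: 18.3
tcp_pos: [567.7, -124.5, 136.0]
ft_force: [-0.2, 0.8, 9.3]
```

```bash
python3 -m jog '[[[0,0,0.005,0,0,0],[0,0,0.007,0,0,0],[0,0,0.007,0,0,0]]]' | grep -E "time|tcp|ft|width"
python3 -m jog '[[[0,0,0.005,0,0,0],[0,0,0.007,0,0,0],[0,0,0.007,0,0,0]]]' | grep -E "time|tcp|ft|width"
```

```text
time: 18.68
tcp_pos: [565.6, -124.2, 132.0]
ft_force: [1.7, -0.5, -0.1]
gripper_width: 13.5
time: 19.05
tcp_pos: [565.2, -124.1, 129.1]
ft_force: [2.4, -0.0, -10.5]
gripper_width: 13.8
```

```bash
python3 - <<'E'
from h import *
for i in range(2):
    w=camera("wrist");o=get_obs();print(o["time"],o["tcp_pos"],o["ft_force"],o["torque"],o["tool_rot"],o["gripper_width"])
hsv=cv2.cvtColor(w["img"],cv2.COLOR_RGB2HSV)
m=orange(w["img"],(320,200),230); print([(r,np.where(m[r])[0].min(),np.where(m[r])[0].max()) for r in range(110,340,10) if m[r].any()])
for d in landmark_of("orange_clip",w)[:3]: print(d)
for d in cut_out("tub_orange",w)[:1]:
  R=d["region"]; print(d["bbox"],[(r,np.where(R[r])[0].min(),np.where(R[r])[0].max()) for r in range(60,200,8) if R[r].any()])
s=camera("scene"); save("s7.png",np.hstack([w["img"][60:360,120:520],cv2.resize(s["img"][200:310,240:387],(400,300),interpolation=cv2.INTER_CUBIC)]))
E
```

```text
19.1 [ 565.20237607 -124.12793912  129.20107063] [  2.35630435  -0.3351867  -11.33477328] [-0.07525344 -0.6990408  -0.04709739] [ 8.81861881e-02  9.96103619e-01  1.27820906e-04 -8.71820594e-04] 13.68109314064644
19.15 [ 565.1784093  -124.1225136   129.27701272] [  1.53966921  -1.4207542  -11.35090965] [-0.16497974 -0.71064573 -0.00704211] [ 8.81792912e-02  9.96104216e-01  1.18927947e-04 -8.88480415e-04] 13.439667384824757
[(140, np.int64(176), np.int64(465)), (150, np.int64(177), np.int64(464)), (160, np.int64(178), np.int64(463)), (170, np.int64(179), np.int64(462)), (180, np.int64(181), np.int64(461)), (190, np.int64(182), np.int64(460)), (200, np.int64(183), np.int64(459)), (210, np.int64(184), np.int64(457)), (220, np.int64(185), np.int64(456)), (230, np.int64(186), np.int64(455)), (240, np.int64(187), np.int64(454)), (250, np.int64(189), np.int64(452)), (260, np.int64(190), np.int64(451)), (270, np.int64(191), np.int64(450)), (280, np.int64(192), np.int64(449)), (290, np.int64(193), np.int64(448)), (300, np.int64(194), np.int64(447)), (310, np.int64(195), np.int64(446)), (320, np.int64(196), np.int64(445)), (330, np.int64(197), np.int64(443))]
{'uv': [317.8, 466.6], 'confidence': 0.97}
[217.6, 91.6, 213.3, 382.6] [(100, np.int64(234), np.int64(407)), (108, np.int64(233), np.int64(408)), (116, np.int64(234), np.int64(408)), (124, np.int64(235), np.int64(407)), (132, np.int64(219), np.int64(424)), (140, np.int64(241), np.int64(404))]
```

View pics/s7.png

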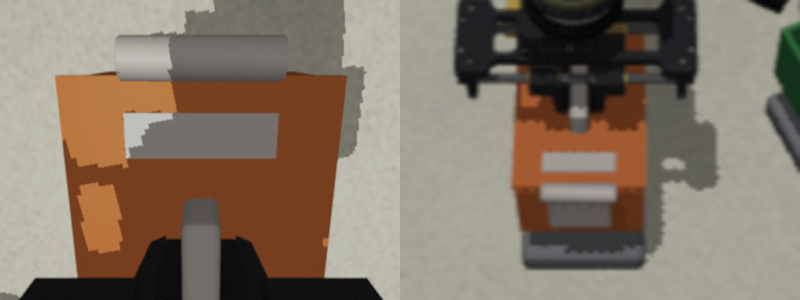

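Both views show the near (-x) clip bar over the lid's end (left crop (200,57)). The moment puts the pull-down at that end, so whether the +x end has snapped isn't clear yet. I'm pressing on in small steps.

```bash
python3 -m jog '[[[0,0,0.003,0,0,0],[0,0,0.007,0,0,0],[0,0,0.007,0,0,0]]]' | grep -E "time|tcp|ft|width"
python3 - <<'E'
from h import *
o=get_obs();print(o["torque"])
E
python3 -m jog '[[[0,0,0.003,0,0,0],[0,0,0.007,0,0,0],[0,0,0.007,0,0,0]]]' | grep -E "time|tcp|ft|width"
python3 - <<'E'
from h import *
o=get_obs();print(o["torque"])
E
```

```text
time: 19.68
tcp_pos: [565.9, -124.2, 128.8]
ft_force: [0.3, 0.3, -2.6]
gripper_width: 13.7
[-0.02951926 -0.00688452  0.01083909]
time: 20.05
tcp_pos: [566.0, -124.3, 126.4]
ft_force: [-1.5, -0.3, 1.4]
gripper_width: 13.6
[-0.0045442   0.21480756 -0.0065546 ]
```

```bash
for i in 1; do python3 -m jog '[[[0,0,0.005,0,0,0],[0,0,0.01,0,0,0],[0,0,0.01,0,0,0]]]' | grep -E "time|tcp|ft"; done
python3 -m jog '[[[0,0,0.005,0,0,0],[0,0,0.01,0,0,0],[0,0,0.01,0,0,0]]]' | grep -E "time|tcp|ft"
python3 - <<'E'
from h import *
w=camera("wrist");o=get_obs();print(o["torque"])
for d in cut_out("tub_orange",w)[:1]:
  R=d["region"]; print(d["bbox"],[(r,np.where(R[r])[0].min(),np.where(R[r])[0].max()) for r in range(60,200,8) if R[r].any()])
m=orange(w["img"],(320,200),230); print([(r,np.where(m[r])[0].min(),np.where(m[r])[0].max()) for r in range(120,340,30) if m[r].any()])
E
```

```text
time: 20.42
tcp_pos: [566.1, -124.3, 123.7]
ft_force: [-1.6, 0.7, 7.0]
time: 20.8
tcp_pos: [566.6, -124.4, 122.7]
ft_force: [-5.1, 0.9, 21.5]
[ 0.26455308  1.26497147 -0.06274279]
[211.3, 88.2, 227.0, 384.8] [(92, np.int64(241), np.int64(402)), (100, np.int64(235), np.int64(408)), (108, np.int64(234), np.int64(409)), (116, np.int64(234), np.int64(407)), (124, np.int64(234), np.int64(407)), (132, np.int64(212), np.int64(436))]
[(150, np.int64(176), np.int64(465)), (180, np.int64(180), np.int64(461)), (210, np.int64(184), np.int64(458)), (240, np.int64(187), np.int64(454)), (270, np.int64(191), np.int64(450)), (300, np.int64(194), np.int64(447)), (330, np.int64(198), np.int64(443))]
```

The scale has reached its stop: 21.5 N at TCP z 122.7. I'll ease off, let go, lift clear, and measure both lid ends.

```bash
python3 -m jog '[[[0,0,-0.005,0,0,0],[0,0,-0.01,0,0,0],[0,0,-0.01,0,0,0]]]' | grep -E "time|tcp|ft"
python3 -m jog '[[[0,0,0,0,0,0],[0,0,0,0,0,0],[0,0,0,0,0,0],[0,0,0,0,0,0]]]' 0.4 | grep -E "time|tcp|ft|width"
python3 -m jog '[[[0,0,-0.05,0,0,0],[0,0,-0.2,0,0,0],[-0.1,0,-0.4,0,0,0],[-0.2,0,-0.55,0,0,0],[-0.25,0,-0.6,0,0,0],[-0.25,0,-0.6,0,0,0],[-0.25,0,-0.6,0,0,0]]]' | grep -E "time|tcp|ft|width"
cat > m.py <<'E'
from h import *
w=camera("wrist"); o=get_obs(); print(o["time"],o["tcp_pos"],o["ft_force"],proj(w,(566.5,-124.5,155)))
u=proj(w,(566.5,-124.5,155)); m=orange(w["img"],u,150)
for z in (150,155,160,170): print(z,rect(w,m,z))
c=max(cv2.findContours(m,cv2.RETR_EXTERNAL,cv2.CHAIN_APPROX_NONE)[0],key=cv2.contourArea)
q=cv2.approxPolyDP(cv2.convexHull(c),6,True)[:,0]; Q=np.array([at_z(w,a,155)[:2] for a in q]); print(q.tolist(),Q.round(1).tolist(), [round(float(np.linalg.norm(Q[i]-Q[i-1])),1) for i in range(len(Q))])
for d in landmark_of("lid_orange",w)[:2]: print(d,at_z(w,d["uv"],122))
for d in landmark_of("orange_clip",w)[:2]: print("clip",d["uv"],at_z(w,d["uv"],159).round(1),d["confidence"])
E
python3 m.py
```

```text
time: 21.28
tcp_pos: [566.2, -124.3, 123.7]
ft_force: [-2.6, 1.6, 8.2]
time: 21.78
tcp_pos: [566.0, -124.2, 123.0]
ft_force: [0.0, 1.0, 1.5]
gripper_width: 35.3
time: 22.65
tcp_pos: [638.1, -137.2, 302.1]
ft_force: [0.0, -0.9, -0.8]
gripper_width: 35.3
22.7 [ 638.00780393 -137.17950096  301.9272422 ] [ 0.10653176 -0.13014776  0.40785884] [320.8398305  127.51226575]
150 [ 565.6 -124.4  149.8  110.5  -10.1]
155 [ 565.5 -124.4  147.5  108.9  -10.1]
160 [ 565.3 -124.4  145.3  107.2  -10.1]
170 [ 565.1 -124.3  140.7  103.8  -10.1]
[[394, 22], [383, 216], [258, 216], [248, 22]] [[502.4, -58.1], [647.5, -84.8], [628.6, -190.3], [483.4, -164.3]] [107.9, 147.5, 107.1, 147.5]
{'uv': [321.1, 125.7], 'confidence': 0.91} [ 565.94480299 -124.11293939  122.        ]
clip [318.9, 228.6] [ 647.7 -140.7  159. ] 0.8
```

```bash
python3 - <<'E'
from h import *
w=camera("wrist"); s=camera("scene"); m=orange(w["img"],(321,125),150)
for c in (252,265,275,285,295,305,315,330,340,350,360,370,380,388):
    q=np.where(m[:,c])[0]; print(c,q.min(),q.max(),end=" | ")
print()
f=lambda l,z:(np.array([566.2+l*np.cos(.176),-124.4-l*np.sin(.176),z]))
for l in(-75,-72.5,72.5,75): print(l,[proj(w,f(l,z)).round(1) for z in (155,159,170)])
ms=orange(s["img"],proj(s,(566,-124,155)),40)
for z in (145,155,165): print("scene",z,rect(s,ms,z))
for c in (305,311,320): print(c,[tuple(map(int,w["img"][r,c])) for r in list(range(8,36,3))],[tuple(map(int,w["img"][r,c])) for r in list(range(200,242,4))])
E
```

```text
252 22 112 | 265 22 216 | 275 22 216 | 285 22 216 | 295 22 216 | 305 22 216 | 315 22 216 | 330 23 216 | 340 23 216 | 350 23 216 | 360 23 216 | 370 22 216 | 380 21 216 | 388 22 144 | 
-75 [array([320.8,  20.8]), array([320.8,  19.5]), array([320.9,  15.8])]
-72.5 [array([320.8,  24.6]), array([320.8,  23.3]), array([320.9,  19.8])]
72.5 [array([321. , 215.1]), array([321. , 216.3]), array([321. , 219.6])]
75 [array([321. , 217.9]), array([321. , 219.1]), array([321. , 222.5])]
scene 145 [ 582.6 -127.1  148.9  108.1  -10.2]
scene 155 [ 588.2 -127.7  147.5  107.   -10.2]
scene 165 [ 593.7 -128.4  146.   106.   -10.2]
305 [(172, 169, 162), (164, 158, 152), (148, 143, 137), (129, 124, 118), (100, 97, 93), (160, 100, 56), (169, 106, 56), (169, 106, 55), (169, 105, 55), (169, 106, 56)] [(104, 99, 93), (107, 56, 26), (107, 56, 26), (136, 80, 40), (118, 73, 47), (135, 129, 125), (166, 160, 155), (176, 172, 166), (157, 151, 145), (175, 174, 160), (174, 172, 158)]
311 [(172, 168, 162), (164, 158, 152), (149, 144, 138), (130, 125, 120), (99, 96, 92), (159, 98, 53), (169, 105, 56), (169, 105, 56), (169, 105, 55), (170, 108, 58)] [(105, 98, 93), (107, 54, 26), (108, 57, 28), (155, 97, 51), (100, 60, 42), (134, 130, 124), (165, 159, 153), (176, 172, 166), (158, 152, 146), (170, 168, 154), (174, 172, 159)]
320 [(172, 168, 162), (166, 160, 154), (147, 142, 136), (132, 126, 121), (103, 99, 95), (160, 99, 55), (169, 105, 55), (169, 106, 55), (169, 106, 56), (169, 105, 55)] [(104, 97, 93), (107, 55, 25), (107, 55, 26), (128, 73, 36), (108, 65, 42), (129, 124, 119), (164, 158, 152), (176, 171, 165), (159, 153, 147), (169, 167, 153), (175, 173, 160)]
```

Lid top measures about 152–155 mm high and level, with both lip lines near where snapped clips should be (rows 23 and 216). To confirm it by feel, I'll press each end patch lightly with shut fingers and compare heights.

```bash
python3 -m jog '[[[0.06,0,0.1,0,0,0],[0.06,0,0.25,0,0,0],[0.06,0,0.4,0,0,0],[0.06,0,0.5,0,0,0],[0.06,0,0.54,0,0,0],[0.06,0,0.54,0,0,0],[0.06,0,0.54,0,0,0]]]' 0 20| grep -E "time|tcp|ft|width"
python3 -m jog '[[[0,0,0.01,0,0,0],[0,0,0.02,0,0,0],[0,0,0.02,0,0,0]]]' | grep -E "time|tcp|ft"
python3 -m jog '[[[0,0,0.007,0,0,0],[0,0,0.013,0,0,0],[0,0,0.013,0,0,0]]]' | grep -E "time|tcp|ft"
```

```text
time: 23.78
tcp_pos: [623.0, -134.4, 142.5]
ft_force: [-0.5, -0.4, -0.3]
gripper_width: 0.4
time: 24.15
tcp_pos: [621.8, -134.2, 135.0]
ft_force: [0.4, -0.4, -0.2]
time: 24.52
tcp_pos: [621.8, -134.2, 131.0]
ft_force: [-0.1, -1.2, 1.0]
```

```bash
python3 -m jog '[[[0,0,0.007,0,0,0],[0,0,0.01,0,0,0],[0,0,0.01,0,0,0]]]' | grep -E "time|tcp|ft"
python3 -m jog '[[[0,0,0.007,0,0,0],[0,0,0.01,0,0,0],[0,0,0.01,0,0,0]]]' | grep -E "time|tcp|ft"
python3 -m jog '[[[0,0,0.004,0,0,0],[0,0,0.007,0,0,0],[0,0,0.007,0,0,0]]]' | grep -E "time|tcp|ft"
```

```text
time: 24.9
tcp_pos: [621.9, -134.2, 128.1]
ft_force: [0.2, 0.7, 0.8]
time: 25.28
tcp_pos: [621.9, -134.2, 125.1]
ft_force: [0.5, -0.3, 0.2]
time: 25.65
tcp_pos: [622.1, -134.3, 123.2]
ft_force: [0.3, -0.3, 1.5]
```

```bash
python3 -m jog '[[[0,0,0.004,0,0,0],[0,0,0.007,0,0,0],[0,0,0.007,0,0,0]]]' | grep -E "time|tcp|ft"
python3 -m jog '[[[0,0,0.004,0,0,0],[0,0,0.007,0,0,0],[0,0,0.007,0,0,0]]]' | grep -E "time|tcp|ft"
```

```text
time: 26.02
tcp_pos: [622.0, -134.3, 120.9]
ft_force: [0.1, 0.3, 1.4]
time: 26.4
tcp_pos: [622.2, -134.3, 119.2]
ft_force: [0.3, -0.4, 3.6]
```

```bash
python3 -m jog '[[[0,0,0.004,0,0,0],[0,0,0.007,0,0,0],[0,0,0.007,0,0,0]]]' | grep -E "time|tcp|ft"
python3 -m jog '[[[0,0,0.003,0,0,0],[0,0,0.005,0,0,0],[0,0,0.005,0,0,0]]]' | grep -E "time|tcp|ft"
```

```text
time: 26.78
tcp_pos: [622.9, -134.4, 118.6]
ft_force: [-1.6, 0.7, 12.7]
time: 27.15
tcp_pos: [623.3, -134.5, 118.1]
ft_force: [-2.6, 1.1, 17.7]
```

The +x end is solid: 12.7 N at TCP z 118.6, and it's stiff after that. Now the same at the -x end.

```bash
python3 -m jog '[[[0,0,-0.05,0,0,0],[0,0,-0.15,0,0,0],[0,0,-0.25,0,0,0],[0.15,0,-0.25,0,0,0],[0.3,0,-0.25,0,0,0],[0.37,0,-0.2,0,0,0],[0.37,0,-0.1,0,0,0],[0.37,0,-0.04,0,0,0],[0.37,0,-0.027,0,0,0],[0.37,0,-0.027,0,0,0]]]' | grep -E "time|tcp|ft"
python3 -m jog '[[[0,0,0.004,0,0,0],[0,0,0.007,0,0,0],[0,0,0.007,0,0,0]]]' | grep -E "time|tcp|ft"
python3 -m jog '[[[0,0,0.004,0,0,0],[0,0,0.007,0,0,0],[0,0,0.007,0,0,0]]]' | grep -E "time|tcp|ft"
```

```text
time: 28.4
tcp_pos: [512.6, -114.7, 123.5]
ft_force: [0.7, -0.1, 0.6]
time: 28.78
tcp_pos: [513.1, -114.8, 121.6]
ft_force: [0.4, -0.1, 1.2]
time: 29.15
tcp_pos: [512.9, -114.8, 119.2]
ft_force: [-0.2, -0.2, 1.6]
```

```bash
python3 -m jog '[[[0,0,0.004,0,0,0],[0,0,0.007,0,0,0],[0,0,0.007,0,0,0]]]' | grep -E "time|tcp|ft"
python3 -m jog '[[[0,0,0.003,0,0,0],[0,0,0.005,0,0,0],[0,0,0.005,0,0,0]]]' | grep -E "time|tcp|ft"
```

```text
time: 29.52
tcp_pos: [512.7, -114.8, 118.5]
ft_force: [-3.6, 0.6, 15.9]
time: 29.9
tcp_pos: [512.7, -114.8, 117.8]
ft_force: [-4.6, 0.9, 24.3]
```

Both ends stop at the same height (118.5 and 118.6 mm at about 13–16 N), so the lid is level. I'll retract and take a last measurement.

```bash
python3 -m jog '[[[0,0,-0.05,0,0,0],[0,0,-0.2,0,0,0],[0,0,-0.4,0,0,0],[-0.2,0,-0.6,0,0,0],[-0.4,0,-0.61,0,0,0],[-0.42,0,-0.61,0,0,0],[-0.42,0,-0.61,0,0,0],[-0.42,0,-0.61,0,0,0]]]' | grep -E "time|tcp|ft"
python3 m.py
python3 - <<'E'
from h import *
t=camera("top")
for th in "lid_green tub_green stapler stamp note_pad bowl calculator".split():
    for d in landmark_of(th,t)[:1]: print(th,np.round(d["uv"]),round(d["confidence"],2))
E
```

```text
time: 30.9
tcp_pos: [635.2, -136.7, 297.9]
ft_force: [-0.4, -0.0, 0.4]
30.95 [ 635.14570685 -136.69610708  298.12128521] [-0.63931526  0.14143768  0.65901119] [320.82594954 131.47934564]
150 [ 565.8 -124.4  150.3  110.6  -10.2]
155 [ 565.6 -124.4  148.   108.9  -10.2]
160 [ 565.5 -124.4  145.7  107.2  -10.2]
170 [ 565.1 -124.3  141.1  103.7  -10.2]
[[394, 25], [384, 221], [258, 221], [247, 25]] [[502.2, -58.7], [648.0, -84.5], [629.1, -189.9], [483.3, -164.4]] [107.4, 148.0, 107.0, 148.0]
{'uv': [322.8, 128.7], 'confidence': 0.89} [ 565.73687231 -122.56243986  122.        ]
clip [319.5, 232.8] [ 647.4 -140.1  159. ] 0.94
lid_green [176. 268.] 0.85
tub_green [237. 246.] 0.56
stapler [237. 242.] 0.71
stamp [253. 316.] 0.59
bowl [302. 171.] 0.86
calculator [220. 181.] 0.8
```

```bash
python3 -c "
from cell import *
print(finish_job())"
```

```text
the job is handed in; nothing more can be done
None
```

I put the orange lid on the orange tub (the one with the tape) and handed the job in at about 31 s. Both ends stopped at the same height when pressed (118.5 and 118.6 mm), the camera shows it home and level, and no force reading went above about 24 N. The green tub was left open, and I touched nothing else.

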